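# Switch check on a clamped straight grinder

## Robot

A 6-joint arm with a two-finger parallel gripper is mounted at the origin on a cart in front of the work surface, level with it; the furniture and walls round the work are solid. World frame = base frame: x ahead of the robot, y to its left, z up, the work surface at z = 0. Lengths are in m, angles in degrees, forces in N, time in s.
With the tool pointing down it reaches from about 0.4 to 0.825 m from the base axis. Payload 7 kg.
Tool frame: the origin (TCP) lies between the finger pads; the fingertips stand 19 mm ahead of it and the grasp point (between the pads) is the TCP; z points along the fingers, y is the line along which they close (so a half turn about z gives the same grasp; the last joint's range is limited). The gripper opens to 88 mm and grips with 3 to 60 N. Pads are 19 mm wide; open, the fingers measure 130 mm over their backs; the gripper's body (78 mm by 193 mm) begins 47 mm behind the grasp point.
Start: joints at [85.434, 20.546, 0.682, 0, -70.136, -16.507], TCP at [0.243, 0.63, 0.246] pointing down, gripper open.
Joint ranges: [-176.03, 176.03], [-82.01, 121.73], [-58.28, 71.71], [-173.87, 95.51], [-174.79, -0.11], [-173.66, 173.66]. Speed limits (degrees/s): [136.94, 136.94, 172.46, 180, 180, 180].

## Interface

Orientations are given as [roll, pitch, yaw] about the fixed x, y, z axes, in that order (R = Rz(yaw) Ry(pitch) Rx(roll)).
In Python, from plant import get_obs, snapshot, close_job, spot_in, spot_point gives the robot as it stands.
- The arm moves only by the tool play_rows, never from a script. Its argument "plan" is a list of rows, each a list of 6 numbers: the shift along the tool's x, y, z in cm, then the turn, a rotation vector about the tool's x, y, z in degrees. A call has 1 to 20 rows; each row shifts and turns the commanded pose from where the row before left it, along the tool's axes as they then stand; what a row does not reach is not made up. A row lasts 1/12 s, in which the tool goes at most 41.7 mm and 7.16 degrees, less where a joint would pass 70% of its speed; a pose out of reach is approached as far as the arm can. A call is refused whole if a number of a shift passes 4.17 or a number of a turn 7.16, either way. A call with a gripper value outside its range is refused whole. "grip" is the finger opening in cm, from 0 to 8.76, set as the call begins (left out, the last holds). The fingers move at their own pace and stop on an object; the grip force is fixed at half the most. Time passes only in rows, so rows that do not move let the fingers close. It gives the time, the measured TCP pose, the force, the opening and the grip force at its end, in the units of the state.
- get_obs(): the state, without advancing time (a new reading comes with each control period).
- snapshot(name): name is "side" or "top"; returns a dict with "frame" (480x640x3 uint8, red, green, blue), "fx", "fy", "cx", "cy" (pixels), "k1" (the pictures are not rectified: a ray, as slopes to the right and down, at radius r is drawn at 1 + k1 r^2 times it, then the intrinsics apply), "position" and "attitude" of the camera in the world. Camera axes: x right, y down, z forward; pixel columns grow to the right and rows downward; lengths in m; the calibration is good to about 2 mm. A picture is of the moment at which its call begins. There is no depth.
- close_job(): hands the job in; it is judged then, once.
Trained networks look in the newest picture that a camera, given by its name, has taken for a name from the list of things; names that differ only in an ending like _2 or _b are one class to them, and where a whole thing is asked for, a point or a joint stands for the part that bears it (a point fixed in the world has none). Each returns a list of dicts, best first, with "score" (0 to 1); they miss things now and then, are a little off and sometimes report something else, mostly with a low value. They report only what shows in the picture. A call takes as long as a camera call.
- spot_in(camera, thing): "position" ([x, y, z] in m, in world coordinates, good to about 4 mm: the middle of the surface that is visible of it).
- spot_point(camera, thing): "position" ([x, y, z] in m, in world coordinates, good to about 4 mm: a listed point, or the origin of a listed thing).
The state is a dict: "clock": time; "joint_pos": joint angles; "qvel": joint speeds; "tau": joint torques, N m; "tool_pos": TCP position; "orientation": TCP orientation; "force": force on the tool from outside, world axes, zero at the start; "moment": the same for the moment, N m; "opening": finger opening in m; "gripper_force": force on a finger pad.
Only numpy, scipy, OpenCV 4.12 (cv2) and the standard library are available. Lean on these libraries where they do the work, as an engineer would, in place of code of your own. Each camera call takes 0.05 s, during which the arm holds its last target. There are 200 camera calls.

## Task

Check the paddle switch of the straight grinder clamped in the bench stand: flip the small lock-off lever on its paddle fully forward (towards the abrasive wheel), then squeeze the paddle fully home between paddle and barrel and keep it there for at least one second. Let the paddle spring out again and flip the lever fully back to its locked position, leaving the tape, the pliers and the parts box where they are.

Things in the scene. Friction and masses are not known exactly. Their poses are not given: they have to be found in the camera images.
- grinder: Straight grinder: grey barrel 40 mm thick, y = -105 to +95 mm. Origin on its axis, 210 mm above the bench. y: level, along the barrel to the small abrasive wheel (forward). Clamped rolled: the paddle side -x looks to the robot and 25 deg down; z leans 25 deg from vertical towards the robot: come with the tool along -z, fingers closing along x. Bands (45 mm thick) at y = -80 and +95 mm.
- stand: Fixed dark steel stand; origin on the bench under the grinder's origin, z up, y along the barrel, -x to the robot. Foot plate 10 mm thick, from x = -60 to +22, y = -93 to +107 mm. Two posts 30 x 18 mm at y = -80 and +95 mm carry the barrel; between them it is free all round.
- guard_top (a point): Middle of the top edge of the upright steel guard plate behind the barrel, 314 mm above the bench; the plate is 205 mm long, its lower edge 110 mm above the bench, and its face is 74 mm horizontally from the barrel's axis. A gripper held vertically across the barrel may hit it; one leaning 25 deg along the grinder's z is clear.
- paddle_hinge (a point): Hinge of the black paddle at its rear end; x = -26, y = -55, z = 0 mm in the grinder's frame. The paddle is 120 mm long, reaching to y = +65 mm, 24 mm wide (along the grinder's z), 7 mm thick. At rest it slopes out from the barrel by 0.1 rad; home, it lies parallel to the barrel.
- paddle_pad (a point): Middle of the paddle's outer face, where to squeeze (moves with it); at rest at x = -35, y = 0, z = 0 mm in the grinder's frame, 55 mm forward of the hinge. Paddle and barrel together are 55 mm thick here at rest and 49.5 mm when squeezed home (outer face then at x = -29.5 mm, barrel's back at x = +20 mm).
- paddle (a joint): Paddle switch angle in rad: 0 = sprung out (rest), 0.1 = pressed fully home against the barrel (end stop). It springs back by itself; it takes about 5.5 N at paddle_pad to start and 8 N to hold home. It cannot be pressed while the lever is back: the lever's heel blocks it (play about 0.03).
- lever_pivot (a point): Pivot of the lock-off lever, in the paddle; at rest at x = -35.5, y = +39.5, z = 0 mm in the grinder's frame. The lever swings along the barrel, in the grinder's x-y plane.
- lever_tip (a point): Tip of the lock-off lever: flat dark steel, 14 mm wide (along the grinder's z), 6 mm thick, 38 mm from pivot to tip, standing out about 27 mm from the paddle's outer face. In the grinder's frame, paddle out: locked, the tip is at x = -66, y = +16 mm (leaning to the rear); forward, at x = -66, y = +62 mm.
- lock_lever (a joint): Lock-off lever angle in rad: 0 = fully back (locked), 1.3 = fully forward (free), end stops at both. It may start up to 0.12 off its rear stop. Light friction (under 1 N at the tip), no spring: it stays where it is left. It can be pushed over with the side of shut fingers moved along the barrel, just outside the paddle.
- tape: Bystander: black roll of tape lying flat, 73 mm across, 19 mm high; origin at the middle of its underside.
- snips: Bystander: pliers with orange handles lying flat, 120 x 50 x 11 mm; origin at the middle of the underside.
- parts_tin: Bystander: closed wooden-coloured parts box, 52 x 72 x 30 mm; origin at the middle of its underside.

How it is judged:
By the outcome, as a careful person would: the job done as asked, in the order asked, and still so for the second after the job is handed in, with the robot touching nothing.
It also fails if it takes over 53 s, if anything falls off the work surface, if the arm or the gripper's body presses on something with over 40 N, if the wrist force passes 120 N, or if a joint passes its speed limit or range.

## Working session

There is one attempt and no reset: what is moved stays moved. The work goes in short steps, Python scripts to look and compute and a tool call to move; the robot and the scene stay as the last step left them, time stands still between calls to the robot, and variables do not carry over. Pictures are saved under pics/ and viewed, at most 10 in all, crops included, and the job is handed in when it is done.

Besides the shell and the picture viewer there is one more tool, called after "Call:" as name(argument=value, ...) on one line, values as JSON. play_rows: Moves the arm, as the interface text tells. Its arguments: {"type":"object","properties":{"plan":{"type":"array","items":{"type":"array","items":{"type":"number"}}},"grip":{"type":"number"}},"required":["plan"]}

```bash
mkdir -p pics; python3 - <<'E'
from plant import *
import cv2,numpy as np
o=get_obs();print(o['clock'],o['tool_pos'],o['orientation'],o['force'])
for c in('side','top'):
    s=snapshot(c);cv2.imwrite(f'pics/{c}0.png',s['frame'][:,:,::-1]);print(c,s['position'],s['attitude'],s['fx'],s['k1'])
    for t in['grinder','stand','guard_top','paddle_hinge','paddle_pad','lever_pivot','lever_tip','tape','snips','parts_tin']:
        print(t,[(np.round(d['position'],4).tolist(),round(d['score'],2)) for d in spot_point(c,t)[:2]])
print(get_obs()['clock'])
E
```

```text
0.0 [0.24253911 0.62941658 0.24463512] [ 1.79904844e+02 -6.66648507e-03 -2.10784616e+01] [-0.81906778 -0.3406594   0.10742429]
side [ 0.60292862 -1.00552915  0.62544861] [-111.70196795    0.57877424    2.92560254] 514.0658875078741 0.0003941572388374415
grinder [([0.4765, 0.0541, 0.2116], 0.84)]
stand [([0.478, 0.0528, -0.0004], 0.61)]
guard_top [([0.5474, 0.0735, 0.313], 0.9), ([0.4616, -0.0044, 0.2003], 0.5)]
paddle_hinge [([0.4628, -0.004, 0.1997], 0.82), ([0.4773, 0.052, -0.0032], 0.66)]
paddle_pad [([0.4783, 0.0518, -0.0009], 0.62), ([0.4452, 0.046, 0.1962], 0.52)]
lever_pivot [([0.437, 0.0828, 0.1934], 0.72)]
lever_tip [([0.4156, 0.0558, 0.183], 0.65)]
tape [([0.4058, 0.2941, 0.0035], 0.71), ([0.4765, 0.0539, 0.21], 0.18)]
snips [([0.4933, -0.1483, -0.0035], 0.93)]
parts_tin []
top [0.48600843 0.04117504 1.07027752] [-175.5657692    -0.52754831  -91.39474881] 437.76215687625813 -0.012085384393996779
grinder [([0.476, 0.0559, 0.2084], 0.57)]
stand [([0.4808, 0.0518, 0.0017], 0.73)]
guard_top [([0.5487, 0.0775, 0.3101], 0.74)]
paddle_hinge [([0.4606, -0.0065, 0.2014], 0.94)]
paddle_pad [([0.441, 0.0459, 0.1947], 0.98)]
lever_pivot [([0.4346, 0.0849, 0.1995], 0.6)]
lever_tip [([0.4171, 0.0565, 0.1829], 0.51)]
tape []
snips [([0.4946, -0.1421, -0.0029], 0.72)]
parts_tin [([0.6339, 0.2119, 0.0019], 0.59)]
1.1
```

View pics/side0.png

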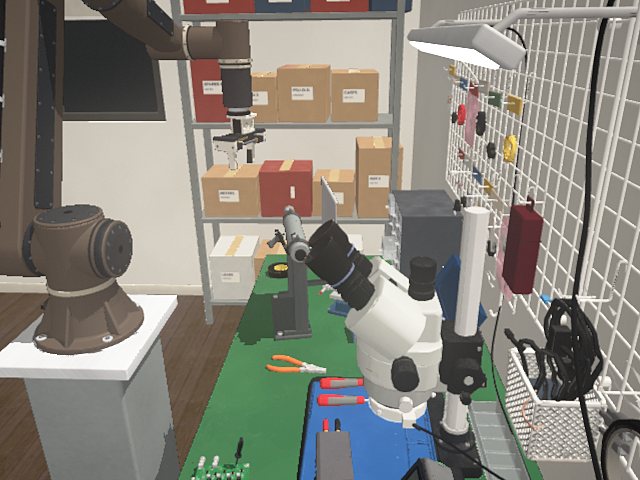

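View pics/top0.png

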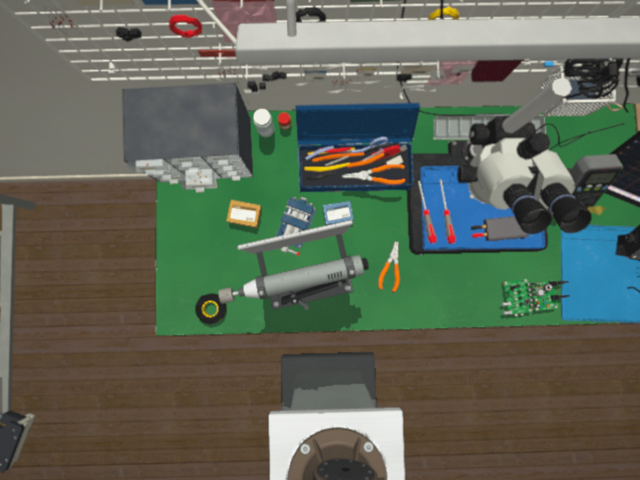

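```bash
cat > h.py <<'E'
import numpy as np
from plant import *
from scipy.spatial.transform import Rotation as R
from scipy.optimize import least_squares
c,s=np.cos(np.radians(25)),np.sin(np.radians(25))
B=np.array([[c,0,-s],[0,1,0],[s,0,c]])   # columns: grinder axes at yaw 0
def G(psi): return R.from_euler('z',psi,degrees=True).as_matrix()@B
def load():
    p=np.load('g.npy');return p[:3],G(p[3])
def tgt(p):
    o,M=load(); return o+M@(np.array(p)/1000), np.c_[-M[:,1],-M[:,0],-M[:,2]]
def state():
    b=get_obs();o,M=load();T=R.from_euler('xyz',b['orientation'],degrees=True)
    return b,T,M.T@(b['tool_pos']-o)*1000
def go(p):
    "shift (cm, present tool axes) and turn (deg) to grinder-frame point p (mm)"
    b,T,g=state();P,Q=tgt(p)
    print('clock',b['clock'],'at',g.round(1),'F(grinder)',(load()[1].T@b['force']).round(1))
    print('shift',(T.inv().apply(P-b['tool_pos'])*100).round(2),'turn',np.degrees((T.inv()*R.from_matrix(Q)).as_rotvec()).round(2))
E
python3 - <<'E'
from h import *
W=[([0,0,0],[.4765,.0541,.2116]),([0,0,0],[.476,.0559,.2084]),
([-26,-55,0],[.4628,-.004,.1997]),([-26,-55,0],[.4606,-.0065,.2014]),
([-35,0,0],[.4452,.046,.1962]),([-35,0,0],[.441,.0459,.1947]),
([-35.5,39.5,0],[.437,.0828,.1934]),([-35.5,39.5,0],[.4346,.0849,.1995]),
([-66,16,0],[.4156,.0558,.183]),([-66,16,0],[.4171,.0565,.1829])]
a=np.array([w[0] for w in W])/1000;b=np.array([w[1] for w in W])
st=np.array([[.478,.0528],[.4808,.0518],[.4783,.0518]])
def f(q): return np.r_[(b-q[:3]-a@G(q[3]).T).ravel(),(st-q[:2]).ravel(),[3*(q[2]-.21)]]
r=least_squares(f,[.477,.054,.21,0],x_scale=[.01,.01,.01,5],loss='soft_l1',f_scale=.004)
print(r.x, (r.fun*1000).round(1));np.save('g.npy',r.x)
o,M=load();print('guard pred',o+M@[0,0,0],np.array([.548,.0755])-o[:2],M[:,1])
go([-70,-30,80])
print(tgt([-70,-30,80]))
E
```

```text
[ 0.47639371  0.05252954  0.21037756 11.12198888] [ 0.1  1.6  1.2 -0.4  3.4 -2.  -1.1  2.   0.3 -3.3 -0.5  2.  -0.1 -0.4
  0.6 -4.3 -0.5 -0.9 -0.2 -2.3 -2.  -2.6 -0.2  4.1  1.  -0.9  0.5  2.5
 -0.2  0.4  1.6  0.3  4.4 -0.7  1.9 -0.7  1.1]
guard pred [0.47639371 0.05252954 0.21037756] [0.07160629 0.02297046] [-0.19289855  0.98121871  0.        ]
clock 1.1 at [-92.  611.5  81.7] F(grinder) [-0.1  0.6 -0.7]
shift [35.93 53.19 -0.77] turn [22.83 12.6  56.85]
(array([0.38675616, 0.0043334 , 0.2532989 ]), array([[ 0.19289855, -0.88928615,  0.41468094],
       [-0.98121871, -0.17482546,  0.08152245],
       [-0.        , -0.42261826, -0.90630779]]))
```

Call:
play_rows(plan=[[0,0,-2,2.54,1.4,6.32],[0,0,-2,2.54,1.4,6.32],[0,0,0,2.54,1.4,6.32],[0,0,0,2.54,1.4,6.32],[0,0,0,2.54,1.4,6.32],[0,0,0,2.54,1.4,6.32],[0,0,0,2.54,1.4,6.32],[0,0,0,2.54,1.4,6.32],[0,0,0,2.54,1.4,6.32],[0,0,0,0,0,0]], grip=0)

```text
clock: 1.93
tool_pos: [0.2411, 0.629, 0.2846]
orientation: [-154.8, 0.0, -79.2]
force: [0.3, -1.2, -1.1]
opening: 0.0264
gripper_force: 0.0
```

```bash
python3 -c "
from h import *
go([-70,-30,80]);print(get_obs()['joint_pos'].round(1) if hasattr(get_obs()['joint_pos'],'round') else get_obs()['joint_pos'])"
```

```text
clock 1.9333 at [-77.1 611.  117.9] F(grinder) [-0.4 -1.2 -1. ]
shift [64.09 -1.08  3.91] turn [-0.17 -0.11 -0.34]
[  97.3   13.8  -19.3   29.7  -58.9 -102.6]
```

Call:
play_rows(plan=[[3.2,0,0,0,0,0],[3.2,0,0,0,0,0],[3.2,0,0,0,0,0],[3.2,0,0,0,0,0],[3.2,0,0,0,0,0],[3.2,0,0,0,0,0],[3.2,0,0,0,0,0],[3.2,0,0,0,0,0],[3.2,0,0,0,0,0],[3.2,0,0,0,0,0],[3.2,0,0,0,0,0],[3.2,0,0,0,0,0],[3.2,0,0,0,0,0],[3.2,0,0,0,0,0],[3.2,0,0,0,0,0],[3.2,0,0,0,0,0],[3.2,0,0,0,0,0],[3.2,0,0,0,0,0],[3.2,0,0,0,0,0],[3.2,0,0,0,0,0]])

```text
clock: 3.6
tool_pos: [0.3632, 0.0081, 0.2861]
orientation: [-154.8, 0.1, -78.6]
force: [0.2, -0.5, -0.1]
opening: 0.0004
gripper_force: 0.0
```

```bash
python3 -c "
from h import *
import cv2
go([-68,-20,7]);print(get_obs()['joint_pos'])
s=snapshot('top');cv2.imwrite('pics/t1.png',cv2.resize(s['frame'][180:340,200:400,::-1],(800,640))[:600])
for t in ['lever_tip','lever_pivot','paddle_pad','paddle_hinge']: 
  for c in ['top','side']:
    if c=='side' and t=='lever_tip': snapshot('side')
    print(t,c,[((load()[1].T@(np.array(d['position'])-load()[0])*1000).round(1),round(d['score'],2)) for d in spot_point(c,t)[:1]])
"
```

```text
clock 3.6 at [-76.5 -21.7 119.2] F(grinder) [ 0.  -0.6 -0.1]
shift [-0.12 -0.82 11.22] turn [-0.15  0.25  0.21]
[ 51.14413678 -34.95315835 -52.77100597  19.52466311 -53.88022202
 -48.79747323]
lever_tip top [(array([-1. ,  1.5, -1.4]), 0.65)]
lever_tip side [(array([-64.7,  13.3,   0.9]), 0.4)]
lever_pivot top [(array([-33.6,  39.1,   5. ]), 0.84)]
lever_pivot side [(array([-34.5,  37.6,  -0.4]), 0.77)]
paddle_pad top [(array([-36.4,  -0.5,   2.1]), 0.82)]
paddle_pad side [(array([-35.2,  -0.1,  -0.3]), 0.53)]
paddle_hinge top [(array([-27.2, -52.9,  -1.4]), 0.83)]
paddle_hinge side [(array([-27.5, -52.8,   0.5]), 0.9)]
```

Call:
play_rows(plan=[[0,-0.8,0,0,0,0],[0,0,1.4,0,0,0],[0,0,1.4,0,0,0],[0,0,1.4,0,0,0],[0,0,1.4,0,0,0],[0,0,1.4,0,0,0],[0,0,1.4,0,0,0],[0,0,1.4,0,0,0],[0,0,1.4,0,0,0],[0,0,0,0,0,0],[0,0,0,0,0,0]])

```text
clock: 5.02
tool_pos: [0.4227, 0.0182, 0.1945]
orientation: [-155.9, 0.4, -78.6]
force: [-0.0, 0.3, -0.3]
opening: 0.0003
gripper_force: 0.0
```

```bash
python3 -c "
from h import *
import cv2
go([-68,22,7]);print(get_obs()['joint_pos'])
s=snapshot('side');cv2.imwrite('pics/s1.png',cv2.resize(s['frame'][170:290,220:380,::-1],(800,600),interpolation=2))
"
```

```text
clock 5.0167 at [-60.5 -23.3  10.6] F(grinder) [-0.1  0.3 -0.3]
shift [-4.53  0.74  0.41] turn [0.9  0.46 0.11]
[ 37.20251037 -17.55862493 -58.21946474  20.90181939 -28.88581782
 -42.42135363]
```

View pics/s1.png

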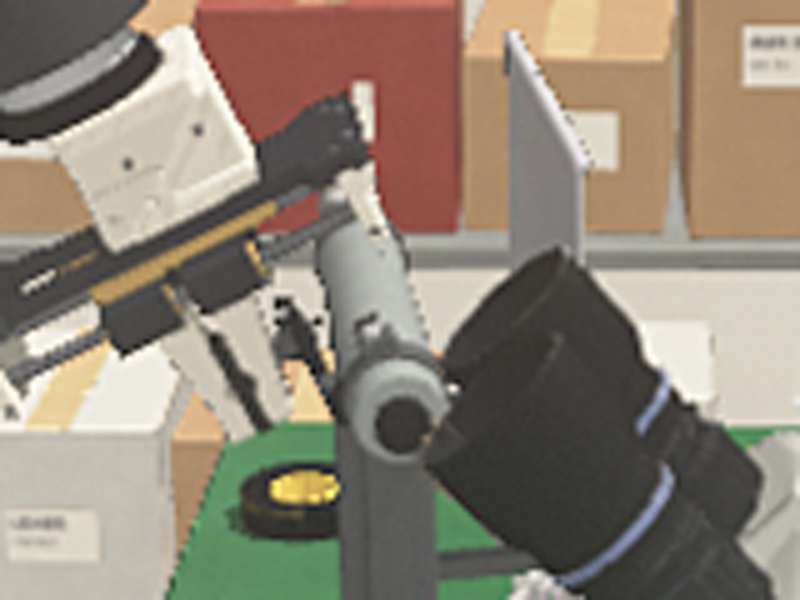

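Call:
play_rows(plan=[[0,0,0,-5,0,0],[0,0,0,-5,0,0],[0,0.4,0,0,0,0],[0,0,0,0,0,0]])

```text
clock: 5.4
tool_pos: [0.4199, 0.0179, 0.1951]
orientation: [-165.7, 0.5, -78.7]
force: [-1.0, -0.5, -0.7]
opening: 0.0005
gripper_force: 0.0
```

```bash
python3 -c "
from h import *
go([-66,22,8]);print(get_obs()['joint_pos'])
"
```

```text
clock 5.4 at [-62.8 -23.1  12.4] F(grinder) [-1.3 -0.3 -0.1]
shift [-4.5   0.23  0.53] turn [10.71  0.52  0.04]
[ 34.34080677 -11.51974953 -46.57246278   7.67214575 -41.83244624
 -28.19482198]
```

Call:
play_rows(plan=[[0,0.25,0.4,0,0,0],[-0.6,0,0,0,0,0],[-0.6,0,0,0,0,0],[-0.6,0,0,0,0,0],[-0.6,0,0,0,0,0],[-0.6,0,0,0,0,0],[-0.6,0,0,0,0,0],[-0.6,0,0,0,0,0],[-0.3,0,0,0,0,0],[0,0,0,0,0,0]])

```text
clock: 6.23
tool_pos: [0.4089, 0.0614, 0.1901]
orientation: [-165.8, 0.5, -78.6]
force: [-0.1, 0.2, -0.6]
opening: 0.0006
gripper_force: 0.0
```

```bash
python3 -c "
from h import *
go([-66,34,8]);print(get_obs()['joint_pos'])
"
```

```text
clock 6.2333 at [-67.   21.7   8.9] F(grinder) [-0.3  0.2 -0.5]
shift [-1.23 -0.12  0.08] turn [10.76  0.51  0.08]
[ 42.68584473 -12.24024242 -48.91522402  10.58346671 -41.34842335
 -38.59677041]
```

Call:
play_rows(plan=[[-0.4,0,0,0,0,0],[-0.4,0,0,0,0,0],[-0.4,0,0,0,0,0],[-0.2,0,0,0,0,0],[0,0,0,0,0,0]])

```text
clock: 6.65
tool_pos: [0.4062, 0.0747, 0.1902]
orientation: [-165.8, 0.4, -78.7]
force: [-0.2, -0.7, -1.4]
opening: 0.0003
gripper_force: 0.3
```

```bash
python3 -c "
from h import *
import cv2
go([-66,42,8])
s=snapshot('top');cv2.imwrite('pics/t2.png',cv2.resize(s['frame'][230:330,220:360,::-1],(800,571),interpolation=2))
for c in ['top','side']:
    if c=='side': s=snapshot('side')
    print(c,[((load()[1].T@(np.array(d['position'])-load()[0])*1000).round(1),round(d['score'],2)) for d in spot_point(c,'lever_tip')[:2]])
cv2.imwrite('pics/s2.png',cv2.resize(s['frame'][190:290,240:373,::-1],(798,600),interpolation=2))
"
```

```text
clock 6.65 at [-67.1  35.3   9. ] F(grinder) [-0.9 -0.6 -1.1]
shift [-0.67 -0.13  0.08] turn [10.76  0.49  0.04]
top []
side [(array([-67.9,  55.5,  -1.1]), 0.44)]
```

View pics/s2.png

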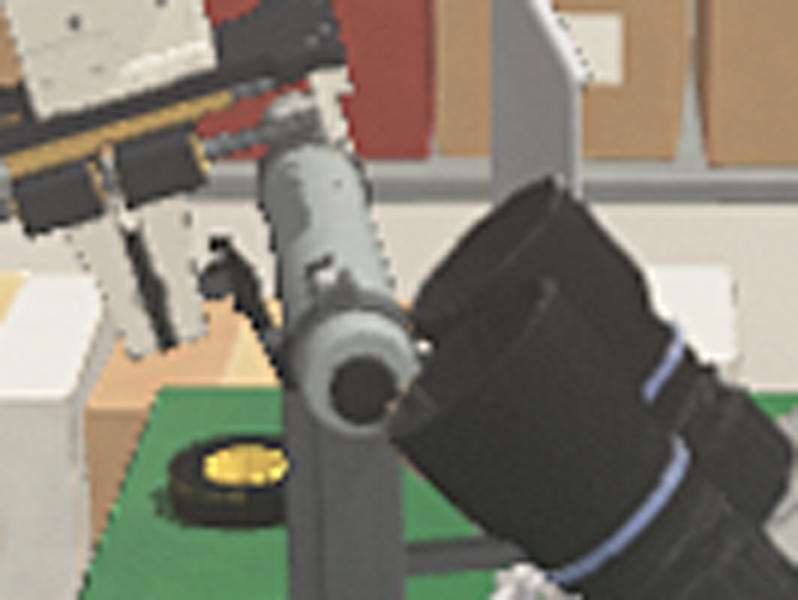

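Call:
play_rows(plan=[[-0.3,0,0,0,0,0],[-0.3,0,0,0,0,0],[0,0,0,0,0,0]])

```text
clock: 7.1
tool_pos: [0.4039, 0.0787, 0.1893]
orientation: [-165.9, 0.3, -78.8]
force: [-0.9, -7.1, 1.6]
opening: 0.0011
gripper_force: 3.2
```

Call:
play_rows(plan=[[-0.25,0,0,0,0,0],[0,0,0,0,0,0]])

```text
clock: 7.27
tool_pos: [0.4032, 0.0807, 0.1891]
orientation: [-166.0, 0.2, -78.8]
force: [0.7, -9.0, 0.9]
opening: 0.0006
gripper_force: 3.8
```

```bash
python3 -c "
from h import *
go([-66,46,8])
"
```

```text
clock 7.2667 at [-69.1  41.7   8.8] F(grinder) [-0.6 -9.   1.3]
shift [-0.43 -0.32  0.02] turn [10.98  0.26 -0.  ]
```

Call:
play_rows(plan=[[0.6,0,0,0,0,0],[1.2,0,0,0,0,0],[1.2,0,0,0,0,0],[1.0,0,-1,0,0,0],[0,0,-2,0,0,0],[0,0,-2,0,0,0],[0,0,-2,5.5,0,0],[0,0,-1,5.4,0,0],[0,0,0,0,0,0]], grip=8.76)

```text
clock: 8.02
tool_pos: [0.39, 0.0368, 0.2677]
orientation: [-154.3, 0.7, -78.7]
force: [-0.7, -0.8, -2.4]
opening: 0.0545
gripper_force: 0.0
```

```bash
python3 -c "
from h import *
import cv2
go([-5,0,85])
s=snapshot('top');cv2.imwrite('pics/t3.png',cv2.resize(s['frame'][230:330,220:360,::-1],(800,571),interpolation=2))
for c in ['top','side']:
    if c=='side': s=snapshot('side')
    for t in ['lever_tip','lever_pivot','paddle_pad','paddle_hinge','grinder']: print(t,c,[((load()[1].T@(np.array(d['position'])-load()[0])*1000).round(1),round(d['score'],2)) for d in spot_point(c,t)[:2]])
cv2.imwrite('pics/s3.png',cv2.resize(s['frame'][190:290,240:373,::-1],(798,600),interpolation=2))
"
```

```text
clock 8.0167 at [-55.4   1.3  89.1] F(grinder) [-1.8 -0.6 -1.8]
shift [ 0.12 -5.03  0.47] turn [-0.7   0.74 -0.16]
lever_tip top [(array([-61.2,  65.6,  -1.2]), 0.6)]
lever_pivot top [(array([-37.4,  40. ,   4.3]), 0.62)]
paddle_pad top [(array([-37.2,   0.8,   2.3]), 0.72)]
paddle_hinge top [(array([-28.6, -54.9,   0.4]), 0.58)]
grinder top [(array([ 1. ,  2.4, -2.1]), 0.68)]
lever_tip side [(array([-64.7,  59.3,  -0.2]), 0.48)]
lever_pivot side [(array([-38. ,  38.9,  -2.5]), 0.43), (array([-109.3,  252.8, -180.5]), 0.21)]
paddle_pad side [(array([-36.2,   0.3,   1.1]), 0.49)]
paddle_hinge side [(array([-27.4, -52.7,   1.9]), 0.75)]
grinder side [(array([-4.4,  3.5,  0.5]), 0.81)]
```

View pics/s3.png

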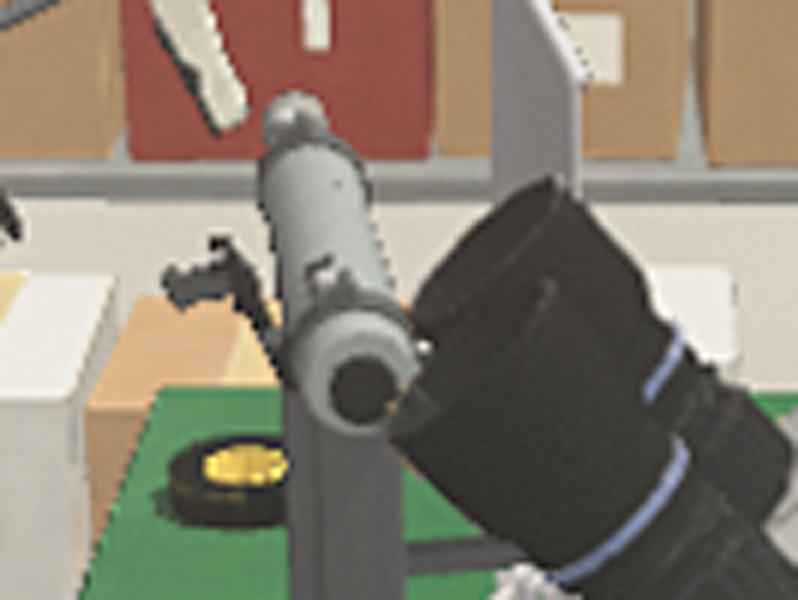

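Call:
play_rows(plan=[[0.1,-2.5,0,-0.7,0.7,-0.2],[0,-2.5,0,0,0,0],[0,0,1.2,0,0,0],[0,0,1.2,0,0,0],[0,0,1.2,0,0,0],[0,0,0,0,0,0]], grip=8.76)

```text
clock: 9.12
tool_pos: [0.4514, 0.0487, 0.2527]
orientation: [-155.8, -0.4, -78.9]
force: [0.4, 0.4, -0.3]
opening: 0.0877
gripper_force: 0.0
```

```bash
python3 -c "
from h import *
go([-6,0,1]);print(get_obs()['joint_pos'])
"
```

```text
clock 9.1167 at [-5.   1.1 49.1] F(grinder) [ 0.3  0.3 -0.5]
shift [0.08 0.03 4.81] turn [ 0.82 -0.34  0.16]
[ 40.24135062 -17.15998183 -49.36903761  19.34278893 -38.1335711
 -42.24449447]
```

Call:
play_rows(plan=[[0.1,0.1,1,0.8,-0.3,0.2],[0,0,1,0,0,0],[0,0,1,0,0,0],[0,0,0.9,0,0,0],[0,0,0.9,0,0,0],[0,0,0,0,0,0],[0,0,0,0,0,0]])

```text
clock: 9.7
tool_pos: [0.4708, 0.0519, 0.2114]
orientation: [-154.8, 0.0, -78.9]
force: [-0.4, -0.0, 1.1]
opening: 0.0875
gripper_force: 0.0
```

```bash
python3 -c "
from h import *
import cv2
go([-6,0,1]);print(get_obs()['joint_pos'])
s=snapshot('side')
cv2.imwrite('pics/s4.png',cv2.resize(s['frame'][170:290,220:380,::-1],(800,600),interpolation=2))
"
```

```text
clock 9.7 at [-4.7  0.4  3.3] F(grinder) [0.1 0.  1.2]
shift [0.04 0.13 0.23] turn [-0.17  0.03 -0.02]
[ 37.04805945 -12.30924725 -53.91941667  23.70184287 -27.482544
 -45.04498505]
```

View pics/s4.png

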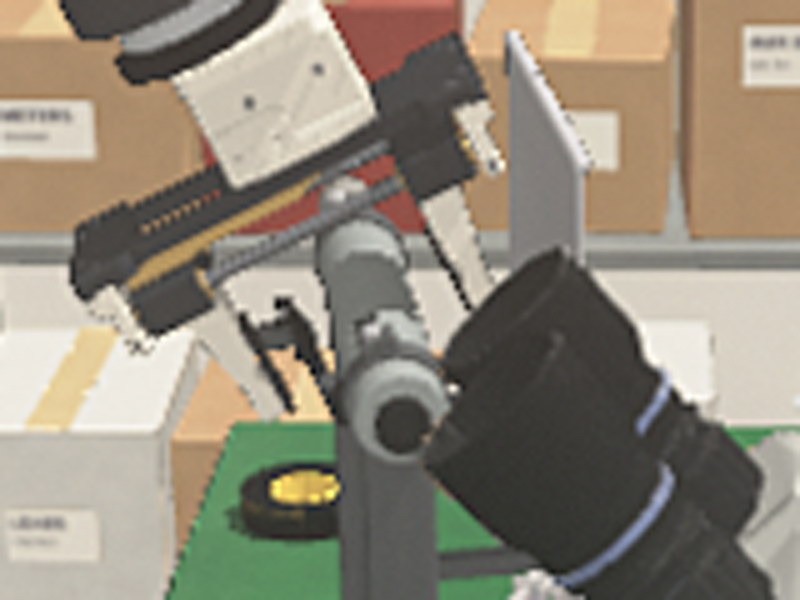

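Call:
play_rows(plan=[[0,0.1,0.2,0,0,0],[0,0,0,0,0,0],[0,0,0,0,0,0],[0,0,0,0,0,0],[0,0,0,0,0,0],[0,0,0,0,0,0]], grip=4.5)

```text
clock: 10.25
tool_pos: [0.4703, 0.0519, 0.2087]
orientation: [-154.8, 0.1, -78.9]
force: [15.0, 0.7, -3.4]
opening: 0.0535
gripper_force: 14.2
```

Call:
play_rows(plan=[[0,0,0,0,0,0],[0,0,0,0,0,0],[0,0,0,0,0,0],[0,0,0,0,0,0],[0,0,0,0,0,0],[0,0,0,0,0,0]])

```text
clock: 10.75
tool_pos: [0.4719, 0.0528, 0.21]
orientation: [-154.7, 0.1, -78.8]
force: [12.9, -2.0, -5.6]
opening: 0.0482
gripper_force: 30.0
```

Call:
play_rows(plan=[[0,-0.15,0,0,0,0],[0,0,0,0,0,0],[0,0,0,0,0,0],[0,0,0,0,0,0],[0,0,0,0,0,0],[0,0,0,0,0,0],[0,0,0,0,0,0],[0,0,0,0,0,0],[0,0,0,0,0,0],[0,0,0,0,0,0],[0,0,0,0,0,0],[0,0,0,0,0,0],[0,0,0,0,0,0],[0,0,0,0,0,0],[0,0,0,0,0,0],[0,0,0,0,0,0],[0,0,0,0,0,0],[0,0,0,0,0,0],[0,0,0,0,0,0],[0,0,0,0,0,0]])

```text
clock: 12.42
tool_pos: [0.4721, 0.0527, 0.2099]
orientation: [-154.8, 0.1, -78.8]
force: [-5.6, 3.8, 3.0]
opening: 0.0489
gripper_force: 30.0
```

```bash
python3 -c "
from h import *
import cv2
go([-5,0,1])
s=snapshot('side')
for t in ['lever_tip','lever_pivot']: print(t,[((load()[1].T@(np.array(d['position'])-load()[0])*1000).round(1),round(d['score'],2)) for d in spot_point('side',t)[:2]])
cv2.imwrite('pics/s5.png',cv2.resize(s['frame'][190:290,240:373,::-1],(798,600),interpolation=2))
"
```

```text
clock 12.4167 at [-4.   1.   1.4] F(grinder) [-3.1  4.8  4.7]
shift [0.1  0.1  0.04] turn [-0.25  0.12 -0.02]
lever_tip []
lever_pivot [(array([-26.5,  37. ,  -2.4]), 0.4)]
```

View pics/s5.png

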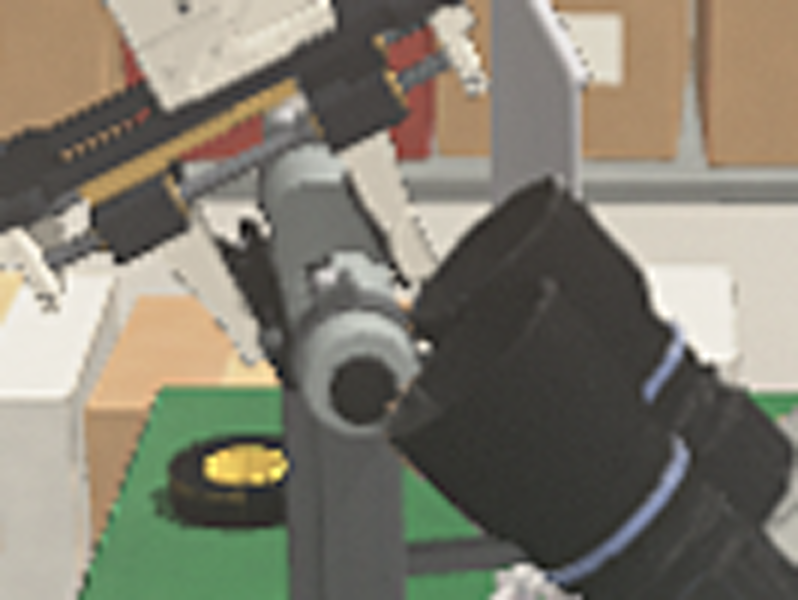

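The paddle lies flush against the barrel (around pixel (270,300)) between the fingers, and the opening of 48.9 mm matches the home position. It has been held for over 1.6 s, so I'll release it.

Call:
play_rows(plan=[[0,0,0,0,0,0],[0,0,0,0,0,0],[0,0,0,0,0,0],[0,0,0,0,0,0],[0,0,0,0,0,0],[0,0,0,0,0,0],[0,0,0,0,0,0],[0,0,-1,0,0,0],[0,0,-1.5,0,0,0],[0,0,-1.5,0,0,0],[0,0,-1.5,0,0,0],[0,0,-1.5,0,0,0],[0,0,-1.5,0,0,0],[0,0,0,0,0,0]], grip=8.76)

```text
clock: 13.73
tool_pos: [0.437, 0.0459, 0.2898]
orientation: [-154.5, 0.2, -78.8]
force: [0.5, 0.2, -0.2]
opening: 0.0876
gripper_force: 0.0
```

```bash
python3 -c "
from h import *
import cv2
go([-66,84,80]);print(get_obs()['joint_pos'])
s=snapshot('side');snapshot('top')
for c in ['side','top']:
  for t in ['lever_tip','lever_pivot','paddle_pad']: print(c,t,[((load()[1].T@(np.array(d['position'])-load()[0])*1000).round(1),round(d['score'],2)) for d in spot_point(c,t)[:2]])
"
```

```text
clock 13.7333 at [-2.7  1.1 88.8] F(grinder) [ 0.4  0.1 -0.5]
shift [-8.29  6.35  0.86] turn [-0.48  0.2  -0.03]
[ 42.44991321 -21.89668951 -47.21377123  18.54249242 -43.9590649
 -42.37177969]
side lever_tip [(array([-64.2,  57.8,  -0.4]), 0.5)]
side lever_pivot [(array([-37.3,  37.6,   1.9]), 0.68)]
side paddle_pad [(array([-33.6,  -1.6,   2.5]), 0.5), (array([ -88.8,   -1. , -193.5]), 0.3)]
top lever_tip [(array([-66.1,  64.2,   0.7]), 0.58)]
top lever_pivot [(array([-37.8,  37.2,   2.5]), 0.65)]
top paddle_pad [(array([110.8,   5.9,  60. ]), 0.57)]
```

Call:
play_rows(plan=[[0,2,0,0,0,0],[0,2,0,0,0,0],[-1.5,2.4,0,0,0,0],[-2,0,0,-5,0,0],[-2,0,0,-5,0,0],[-2,0,0,0,0,0],[-1,0,0,0,0,0],[0,0,0,0,0,0],[0,0,0,0,0,0]], grip=0)

```text
clock: 14.88
tool_pos: [0.3632, 0.1178, 0.259]
orientation: [-164.8, 0.0, -78.8]
force: [-0.7, -0.8, -0.2]
opening: 0.0329
gripper_force: 0.0
```

```bash
python3 -c "
from h import *
go([-67,87,8]);print(get_obs()['joint_pos'])
"
```

```text
clock 14.8833 at [-68.7  85.8  85.7] F(grinder) [-0.9 -0.6  0.2]
shift [-0.11 -1.49  7.63] turn [9.83 0.06 0.08]
[ 60.2999624  -21.37275939 -46.24932418  13.81056558 -55.82131111
 -55.93819754]
```

Call:
play_rows(plan=[[-0.1,-0.7,0,0,0,0],[0,-0.7,0,0,0,0],[0,0,0,0,0,0],[0,0,1.3,0,0,0],[0,0,1.3,0,0,0],[0,0,1.3,0,0,0],[0,0,1.3,0,0,0],[0,0,1.2,0,0,0],[0,0,1.2,0,0,0],[0,0,0,0,0,0],[0,0,0,0,0,0]])

```text
clock: 15.8
tool_pos: [0.3961, 0.1242, 0.1895]
orientation: [-164.9, -0.0, -79.0]
force: [-0.4, 0.2, 0.2]
opening: 0.0006
gripper_force: 0.0
```

```bash
python3 -c "
from h import *
go([-67,50,8]);print(get_obs()['joint_pos'])
"
```

```text
clock 15.8 at [-67.7  85.8   8.5] F(grinder) [-0.2  0.3  0.3]
shift [ 3.58 -0.08  0.04] turn [ 9.85 -0.03 -0.07]
[ 54.22360215 -12.46988166 -51.31576036  15.79367162 -41.08042161
 -54.20421395]
```

Call:
play_rows(plan=[[0.6,0,0,0,0,0],[0.6,0,0,0,0,0],[0.6,0,0,0,0,0],[0.6,0,0,0,0,0],[0.6,0,0,0,0,0],[0.6,0,0,0,0,0],[0.3,0,0,0,0,0],[0.3,0,0,0,0,0],[0,0,0,0,0,0]])

```text
clock: 16.55
tool_pos: [0.4043, 0.0834, 0.1899]
orientation: [-164.8, 0.1, -78.9]
force: [-0.3, 0.9, 0.7]
opening: 0.0005
gripper_force: 0.1
```

Call:
play_rows(plan=[[0.3,0,0,0,0,0],[0.3,0,0,0,0,0],[0,0,0,0,0,0]])

```text
clock: 16.8
tool_pos: [0.4057, 0.079, 0.19]
orientation: [-164.7, 0.2, -78.8]
force: [-3.9, 7.8, -1.0]
opening: 0.0001
gripper_force: 4.1
```

```bash
python3 -c "
from h import *
go([-67,37,8])
"
```

```text
clock 16.8 at [-66.9  39.6   8.7] F(grinder) [-2.5  8.4  0. ]
shift [ 0.26 -0.    0.07] turn [ 9.7   0.22 -0.02]
```

Call:
play_rows(plan=[[0.25,0,0,0,0,0],[0,0,0,0,0,0]])

```text
clock: 16.97
tool_pos: [0.4063, 0.0782, 0.1902]
orientation: [-164.6, 0.4, -78.8]
force: [-12.8, 18.2, 1.7]
opening: 0.0004
gripper_force: 13.0
```

Call:
play_rows(plan=[[-0.6,0,0,0,0,0],[-1,0,0,0,0,0],[-1,0,0,0,0,0],[-1,0,-1,0,0,0],[0,0,-2,0,0,0],[0,0,-2,0,0,0],[0,0,-2,0,0,0],[0,0,-2,0,0,0],[0,0,0,0,0,0],[0,0,0,0,0,0]])

```text
clock: 17.8
tool_pos: [0.3757, 0.1065, 0.2774]
orientation: [-164.7, 0.2, -78.8]
force: [0.0, -0.7, -0.5]
opening: 0.0005
gripper_force: 0.0
```

```bash
python3 -c "
from h import *
import cv2
go([-67,87,90])
s=snapshot('side');snapshot('top')
for c in ['side','top']:
  for t in ['lever_tip','lever_pivot','paddle_pad','tape','snips','parts_tin']: print(c,t,[((load()[1].T@(np.array(d['position'])-load()[0])*1000).round(1),np.round(d['position'],3),round(d['score'],2)) for d in spot_point(c,t)[:2]])
cv2.imwrite('pics/s6.png',cv2.resize(s['frame'][190:290,240:373,::-1],(798,600),interpolation=2))
"
```

```text
clock 17.8 at [-51.8  72.4  98.1] F(grinder) [-0.3 -0.7 -0.4]
shift [-1.46  1.36  1.06] turn [ 9.69  0.17 -0.01]
side lever_tip [(array([-63.9,  13.7,   2.6]), array([0.416, 0.055, 0.186]), 0.42)]
side lever_pivot [(array([-34.9,  39. ,  -3.1]), array([0.439, 0.085, 0.193]), 0.49)]
side paddle_pad [(array([-35. ,  -0.6,   1.1]), array([0.445, 0.046, 0.197]), 0.58)]
side tape [(array([-110.5,  250.3, -179.7]), array([0.404, 0.294, 0.001]), 0.73)]
side snips [(array([-106.8, -195.7, -184.8]), array([ 0.496, -0.143, -0.002]), 0.95)]
side parts_tin [(array([-24.8, -53. ,   1.6]), array([ 0.464, -0.004,  0.201]), 0.41)]
top lever_tip [(array([-63.3,  16.3,  -0.8]), array([0.417, 0.058, 0.183]), 0.47)]
top lever_pivot [(array([-35.1,  36.9,   2.3]), array([0.437, 0.082, 0.198]), 0.96)]
top paddle_pad [(array([-35.8,  -1.4,   0.5]), array([0.445, 0.045, 0.196]), 0.83), (array([-27.5, -56.4,   1.9]), array([ 0.462, -0.008,  0.2  ]), 0.73)]
top tape [(array([-108.8,  252.6, -179.8]), array([0.406, 0.296, 0.001]), 0.95)]
top snips [(array([-104.6, -198.4, -184.9]), array([ 0.498, -0.145, -0.001]), 0.76)]
top parts_tin [(array([  77.5,  125.9, -267.9]), array([0.632, 0.212, 0.   ]), 0.6)]
```

View pics/s6.png

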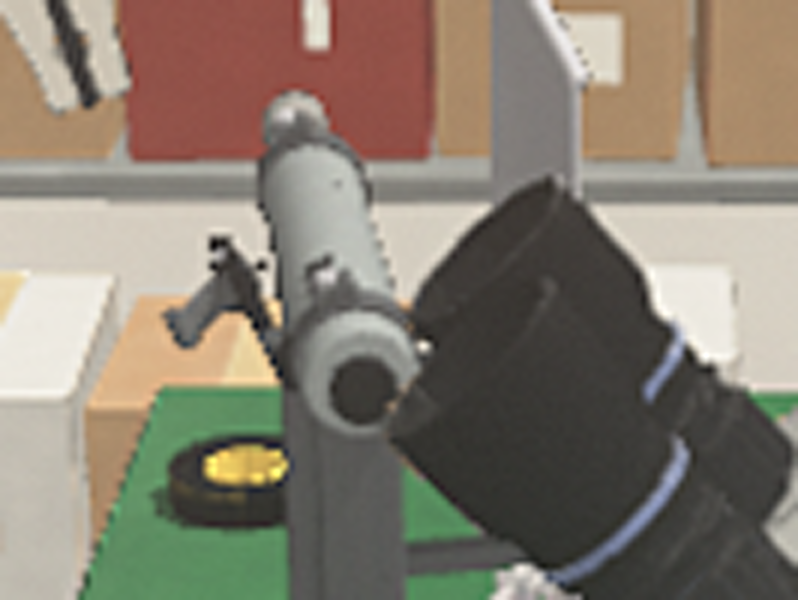

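The lever is back: its tip is at about pixel (180,325), which comes out near y = 15 mm. The paddle is sprung out, the bystanders haven't moved, and the fingers are clear.

```bash
python3 -c "
from plant import *
print(close_job())"
```

```text
the job is handed in; nothing more can be done
None
```

The job is handed in at about 18 s of the 53 s allowed: lever flipped forward, paddle squeezed home for over 1.6 s and released, lever flipped back to locked; the camera finders put the tape, pliers and parts box where they started, within their few-millimetre accuracy.

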